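# Close the spares tin and take up its outer lid

### The arm

A 7-joint arm with a two-finger parallel gripper is mounted at the origin on the work surface. World frame = base frame: x ahead of the robot, y to its left, z up, the work surface at z = 0. Lengths are in m, angles in rad, forces in N, time in s.
With the tool pointing down it reaches from about 0.4 to 0.75 m from the base axis. Payload 19.5 kg.
Tool frame: the origin (TCP) lies between the finger pads; the fingertips stand 22 mm ahead of it and the grasp point (between the pads) lies 3 mm ahead of it; z points along the fingers, y is the direction in which the jaws open and shut (so a half turn about z gives the same grasp; the last joint's range is limited). The gripper opens to 85 mm and grips with 20 to 120 N. Pads are 22 mm wide; open, the fingers measure 114 mm over their backs; the gripper's body (76 mm by 85 mm) begins 54 mm behind the grasp point. The pads swing forward as they close: fully open they stand 13 mm farther back than shut.
Start: joints at [1.256, 0.707, -0.028, 1.485, 0.022, 0.951, -0.075], TCP at [0.155, -0.554, 0.253] pointing down, gripper open.
Joint ranges: [-2.71, 2.71], [-0.32, 2.16], [-1.57, 1.52], [0, 2.45], [-1.46, 4.6], [0, 2.02], [-2.83, 2.83]. Speed limits (rad/s): [1.89, 1.89, 2.57, 2.57, 3.01, 3.01, 3.01].

### API

Orientations are given as a unit quaternion [x, y, z, w].
In Python, from rig import env gives the robot as it stands.
- The arm moves only by the tool servo_tool, never from a script. Its arguments are lists of equal length, an entry for each row: "dp": the shift along the world's x, y, z in m, a list of three; "angular": the turn, a rotation vector about the world's x, y, z in rad, a list of three; "grip": the closure, from 0 (fully open) to 1 (shut). A call has 1 to 12 rows; each row is the pose to reach, as a shift and turn from the pose commanded when the call began; what a row does not reach only later rows make up. A row lasts 1/12 s, in which the tool goes at most 41.7 mm and 7.16 degrees, less where a joint would pass 70% of its speed; a pose out of reach is approached as far as the arm can. A call with a gripper value outside its range is refused whole. The fingers move at their own pace and stop on an object; "newtons" is the grip in N (left out, the last holds). Time passes only in rows, so rows that repeat a pose let the fingers close. It gives the time, the measured TCP pose, the force and the opening at its end, in the units of the state.
- env.get_state(): the state, without advancing time (a new reading comes with each control period).
- env.grab_frame(name): name is "scene" or "top" or "wrist"; returns the picture (384x512x3 uint8, red, green, blue); there is no depth.
- env.camera_params(name): a dict with "K" (3x3 intrinsics, pixels), "origin" and "rotation" of the camera in the world. Camera axes: x right, y down, z forward; pixel columns grow to the right and rows downward; lengths in m; the calibration is good to about 2 mm. A picture is of the moment at which its call begins: read the wrist's pose just before it. camera_params takes no time and is no camera call; for the wrist camera it gives the pose at the moment of the call.
- env.job_done(): hands the job in, once; it reports no verdict.
The state is a dict: "time": time; "joint_positions": joint angles; "joint_vel": joint speeds; "effort": joint torques, N m; "tool_pos": TCP position; "orientation": TCP orientation; "ft_force": force on the tool from outside, world axes, zero at the start; "torque": the same for the moment, N m; "finger_gap": opening from 0.0 (shut) to 1.0 (fully open).
Only numpy, scipy, OpenCV 4.12 (cv2) and the standard library are available. Lean on these libraries where they do the work, as an engineer would, in place of code of your own. Each camera call takes 0.05 s, during which the arm holds its last target.

### The job

The two lids of the spares tin hang nested together on the hook stand by the inner lid's handle. Lift them off the hook together, lower them gently onto the open tin so that the inner lid is fully seated, and let go of the handle; then take the outer lid by its rim and lift it off alone, leaving the inner lid seated, and finish while still holding the outer lid up, roughly level and still, clear above the inner lid's handle so that it can be relabelled. Leave the tin standing where it is and do not disturb anything else on the desk.

Things in the scene. Friction and masses are not known exactly. Their poses are not given: they have to be found in the camera images.
- tin: Open round steel tin, loose, upright, about 0.6 kg: 48 mm outside diameter, 75 mm tall, 42 mm bore, 55 mm deep inside. Origin: centre of its underside on the desk; z up.
- inner_lid: Inner lid, aluminium, 180 g; z up. Origin: centre of the underside of its round flange (48 mm across, z = 0 to 3 mm), which rests on the tin's rim when seated (origin then 75 mm above the tin's). Under it a tapered plug, 39 mm across, 14 mm deep, 26 mm across at the bottom. On top a 35 mm boss (z = 3 to 6 mm) and the handle (point lid_handle).
- lid_handle (a point): Centre of the inner lid's black grip block, 33 mm above the lid's origin, axes as the lid's: 14 mm in x, 30 mm in y, 12 mm high, on two 5 mm uprights at y = +-12.5 mm. The hook rod runs along x through the opening under it (20 mm wide, 21 mm high). Take the block by its two ends, closing along y.
- outer_lid: Outer lid, steel, 90 g: round cap 60 mm across, 14 mm high, 2 mm wall, open below; its 3 mm top has a 39 mm hole through which the inner lid's handle sticks out. Origin: centre of its lower edge; z up. Nested, it lies loose on the inner lid's flange (2 mm play), origin 8 mm below the inner lid's; it lifts off alone over the handle by its 60 mm rim.
- hook_stand: Fixed stand: base plate 140 x 90 x 10 mm (x = -100 to +40 mm), post 14 mm thick, 204 mm tall at the origin, and a level 5 mm hook rod, centre line 200 mm up, running from the post along the stand's own -x to an upturned tip. Origin: foot of the post at desk height; z up. The lids hang on the rod 60 to 80 mm from the post.
- hook_tip (a point): End of the hook rod's upturned tip, on its centre line: 101 mm from the post along the stand's -x, 205.5 mm up (the rod there reaches 5.5 mm higher than along its length). To come off, the lids rise 6 to 15 mm (at 16 mm the rod's underside meets the lids), then move along the stand's -x past the tip.
- mug: White ceramic mug, 76 mm in diameter, 85 mm tall, handle at its +y; bystander. Origin: centre of its underside.
- calculator: Black desk calculator 140 x 85 x 15 mm, lying flat; bystander. Origin: centre of its underside, long side along x.
- stapler: Black stapler 140 x 36 x 50 mm; bystander. Origin: centre of its underside, long side along x.
- tape_roll: Cardboard-coloured roll of tape lying flat, 96 mm in diameter, 24 mm high; bystander. Origin: centre of its underside.
- screwdriver: Screwdriver lying on the desk, handle to its -x; bystander.
- closed_can: Closed grey can 66 mm in diameter, 100 mm tall; bystander, wider and taller than the open tin. Origin: centre of its underside.
Mind the look-alikes: they are no part of the job. Several things have the shape of the outer_lid; the one meant has the colours described above.

How it is judged:
On the way, in this order (a step that is already met when the one before it is completed fails the run):
1. both lids, nested, are off the hook and carried by the inner lid's handle (horizontal distance between inner_lid and hook_tip above 0.05 m and contact force between each of inner_lid, outer_lid and hook_stand below 0.05 N and contact force between the fingers and inner_lid above 0.5 N and height (world z) of inner_lid above 0.1 m and z of outer_lid in the frame of inner_lid between -0.012 and -0.005 m and horizontal distance between outer_lid and inner_lid below 0.006 m), for 0.1 s.
2. the inner lid is seated on the tin with the outer lid still lying on it, and the handle is let go (horizontal distance between inner_lid and tin below 0.004 m and z of inner_lid in the frame of tin between 0.072 and 0.078 m and angle between inner_lid's own z axis and vertical below 0.08 rad and z of outer_lid in the frame of inner_lid between -0.012 and -0.005 m and horizontal distance between outer_lid and inner_lid below 0.006 m and contact force between the fingers and inner_lid below 0.05 N and linear speed of inner_lid below 0.02 m/s), for 0.2 s.
At the end, for the whole second after the job is handed in: Inner lid seated on the tin (4 mm sideways, 3 mm in height, 0.08 rad), still, untouched; tin upright within 40 mm of its start; outer lid gripped, its lower edge over 120 mm above the desk, level within 0.35 rad, still, touching no lid, tin or stand (horizontal distance between inner_lid and tin below 0.004 m and z of inner_lid in the frame of tin between 0.072 and 0.078 m and angle between inner_lid's own z axis and vertical below 0.08 rad and angle between tin's own z axis and vertical below 0.05 rad and height (world z) of tin below 0.003 m and distance of tin from where it was at the start of the episode below 0.04 m and linear speed of inner_lid below 0.02 m/s and height (world z) of outer_lid above 0.12 m and angle between outer_lid's own z axis and vertical below 0.35 rad and linear speed of outer_lid below 0.03 m/s and contact force between the fingers and outer_lid above 0.5 N and contact force between each of outer_lid, the fingers and inner_lid below 0.05 N and contact force between outer_lid and tin below 0.05 N and contact force between outer_lid and hook_stand below 0.05 N); the arm keeps its last pose, push and grip.
It fails at once if the outer lid parted from the inner lid while the inner lid was not seated on the tin (off by over 5 mm) (distance between outer_lid and inner_lid above 0.02 m and (horizontal distance between inner_lid and tin above 0.006 m or z of inner_lid in the frame of tin above 0.08 m or z of inner_lid in the frame of tin below 0.07 m)).
It fails at once if the lids were let go more than 8 mm above their seat on the tin (horizontal distance between inner_lid and tin below 0.035 m and z of inner_lid in the frame of tin above 0.083 m and contact force between the fingers and inner_lid below 0.02 N and contact force between the fingers and outer_lid below 0.02 N).
It fails at once if the tin was tipped by over 0.3 rad or shifted by over 40 mm (angle between tin's own z axis and vertical above 0.3 rad or distance of tin from where it was at the start of the episode above 0.04 m).
It fails at once if a bystander was shifted by over 30 mm (distance of any of mug, calculator, stapler, tape_roll, screwdriver, closed_can from where it was at the start of the episode above 0.03 m).
It also fails if it takes over 46 s, if anything falls off the work surface, if the arm or the gripper's body presses on something with over 40 N, if the wrist force passes 120 N, or if a joint passes its speed limit or range.

## Working session

There is one attempt and no reset: what is moved stays moved. The work goes in short steps, Python scripts to look and compute and a tool call to move; the robot and the scene stay as the last step left them, time stands still between calls to the robot, and variables do not carry over. Pictures are saved under pics/ and viewed, and the job is handed in when it is done.

Besides the shell and the picture viewer there is one more tool, called after "Call:" as name(argument=value, ...) on one line, values as JSON. servo_tool: Moves the arm, as the interface text tells. Its arguments: {"type":"object","properties":{"dp":{"type":"array","items":{"type":"array","items":{"type":"number"}}},"angular":{"type":"array","items":{"type":"array","items":{"type":"number"}}},"grip":{"type":"array","items":{"type":"number"}},"newtons":{"type":"number"}},"required":["dp","angular","grip"]}

```bash
mkdir -p pics; ls; python3 - <<'E'
from rig import env
import cv2
s=env.get_state();print(s)
for n in("scene","top","wrist"):
    p=env.camera_params(n);print(n,p)
    cv2.imwrite(f"pics/{n}0.png",env.grab_frame(n)[:,:,::-1])
E
```

```text
pics
{'time': 0.0, 'joint_positions': array([ 1.25631626,  0.70710479, -0.02762861,  1.48500388,  0.02202214,
        0.95087994, -0.07548469]), 'joint_vel': array([ 1.28907963e-03, -7.61933302e-05,  8.07826422e-04,  4.90054000e-04,
       -1.07004180e-03,  6.78501646e-04, -8.66232541e-04]), 'effort': array([ 3.26063755e-04, -8.83214879e+01,  1.23450682e+00, -2.36170882e+01,
        1.70205545e-02,  6.47745226e-03,  7.52902406e-05]), 'tool_pos': array([ 0.15484675, -0.5535105 ,  0.25282517]), 'orientation': array([ 9.90710612e-01,  1.35985975e-01, -9.66366789e-05, -5.37798663e-04]), 'ft_force': array([-0.11490245,  0.78379849,  0.0720659 ]), 'torque': array([ 0.05095331, -0.06396971,  0.03683549]), 'finger_gap': 1.0019697627544284}
scene {'K': array([[453.80245874,   0.        , 251.6555159 ],
       [  0.        , 453.80245874, 192.66722192],
       [  0.        ,   0.        ,   1.        ]]), 'origin': array([ 1.14761548, -0.55749671,  1.02026149]), 'rotation': array([ 0.8527278 ,  0.3639608 , -0.14796338, -0.34423056])}
top {'K': array([[470.07982779,   0.        , 243.84968201],
       [  0.        , 470.07982779, 186.75415743],
       [  0.        ,   0.        ,   1.        ]]), 'origin': array([ 0.43338975, -0.00910885,  1.68068046]), 'rotation': array([-0.69903768,  0.71379401, -0.02257467,  0.03653505])}
wrist {'K': array([[310.62364629,   0.        , 255.36416979],
       [  0.        , 310.62364629, 194.86033866],
       [  0.        ,   0.        ,   1.        ]]), 'origin': array([ 0.22968765, -0.53238457,  0.37226967]), 'rotation': array([ 0.78702622, -0.59745051, -0.09332162,  0.12220353])}
```

View pics/scene0.png

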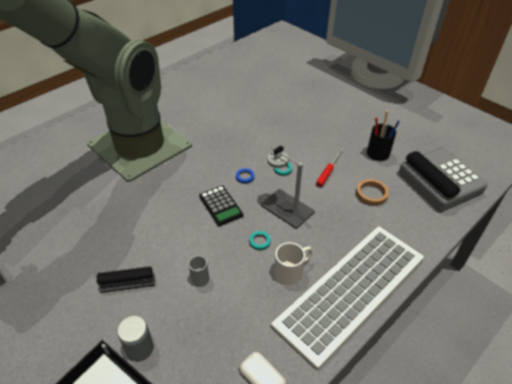

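View pics/top0.png

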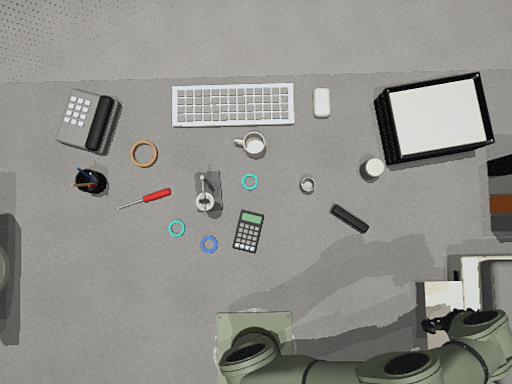

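View pics/wrist0.png

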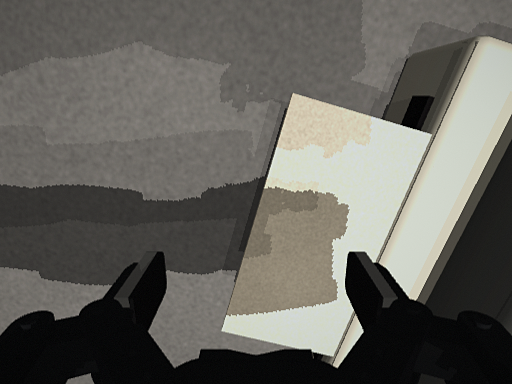

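The top view shows the lids on the hook near (205,201), the post near (204,177), and the open tin near (308,185). In the scene view the lids are near (279,155) and the tin near (199,270). I'll enlarge both next.

```bash
cat > h.py <<'E'
import numpy as np, cv2
from scipy.spatial.transform import Rotation as R
def ray(p,uv):
    d=R.from_quat(p['rotation']).apply(np.linalg.inv(p['K'])@[uv[0],uv[1],1]);return np.array(p['origin']),d/np.linalg.norm(d)
def atz(p,uv,z):
    o,d=ray(p,uv);return o+d*(z-o[2])/d[2]
def tri(obs):
    A=np.zeros((3,3));b=np.zeros(3);rs=[ray(p,uv) for p,uv in obs]
    for o,d in rs:
        M=np.eye(3)-np.outer(d,d);A+=M;b+=M@o
    x=np.linalg.solve(A,b);return x,[np.linalg.norm((np.eye(3)-np.outer(d,d))@(x-o)) for o,d in rs]
def proj(p,X):
    c=R.from_quat(p['rotation']).inv().apply(np.atleast_2d(X)-p['origin'])@np.array(p['K']).T;return c[:,:2]/c[:,2:]
def crop(src,dst,x0,y0,w,h,s):
    im=cv2.imread(src)[y0:y0+h,x0:x0+w];cv2.imwrite(dst,cv2.resize(im,None,fx=s,fy=s,interpolation=cv2.INTER_CUBIC))
E
python3 - <<'E'
from h import *
from rig import env
a=(('scene0',225,130,100,100),('top0',160,150,100,75))
im=[cv2.resize(cv2.imread(f'pics/{n}.png')[y:y+75,x:x+100],None,fx=4,fy=4,interpolation=cv2.INTER_CUBIC) for n,x,y in (('scene0',225,140),('scene0',160,230),('top0',165,150),('top0',260,150))]
cv2.imwrite('pics/c0.png',np.vstack([np.hstack(im[:2]),np.hstack(im[2:])]))
t=env.camera_params('top');s=env.camera_params('scene')
print(tri([(t,(205,201)),(s,(278,154))]),atz(t,(308,185),.075),atz(s,(199,262),.075))
E
```

```text
(array([0.5160436 , 0.14337512, 0.1986532 ]), [np.float64(0.0009468245148536244), np.float64(0.0009468245148535951)]) [ 0.56955822 -0.19822596  0.075     ] [ 0.57042792 -0.19158386  0.075     ]
```

View pics/c0.png

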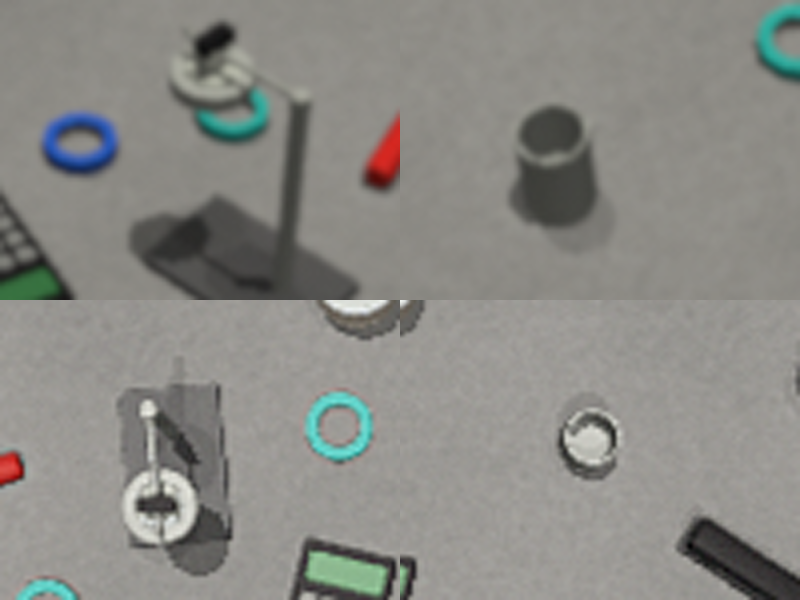

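```bash
python3 - <<'E'
from h import *
from rig import env
t=env.camera_params('top');s=env.camera_params('scene');w=env.camera_params('wrist')
h=tri([(t,(204.25,200.75)),(s,(278.75,150))]);p=tri([(t,(202.25,177)),(s,(299.75,164))])
tin=tri([(t,(307.75,184.25)),(s,(198,263.75))])
print(h,p,tin); d=h[0]-p[0];print(np.arctan2(d[1],d[0]), np.hypot(*d[:2]))
st=env.get_state();Rt=R.from_quat(st['orientation']);Rw=R.from_quat(w['rotation'])
print(Rt.as_matrix().round(3));print((Rt.inv()*Rw).as_matrix().round(3),Rt.inv().apply(w['origin']-st['tool_pos']))
E
```

```text
(array([0.51638254, 0.14459704, 0.21247173]), [np.float64(0.0013433015730328181), np.float64(0.0013433015730329103)]) (array([0.59098495, 0.14952185, 0.20715853]), [np.float64(2.9673637432820468e-05), np.float64(2.9673637432728612e-05)]) (array([ 0.57244094, -0.19708713,  0.0748226 ]), [np.float64(0.0004748394605192606), np.float64(0.0004748394605192404)])
-3.0756742066053144 0.07476478664274148
[[ 0.963  0.269 -0.   ]
 [ 0.269 -0.963  0.001]
 [-0.    -0.001 -1.   ]]
[[-0.001 -0.953 -0.304]
 [ 1.    -0.001 -0.   ]
 [-0.    -0.304  0.953]] [ 0.07774958 -0.00032517 -0.1193734 ]
```

Call:
servo_tool(dp=[[0.015,0.015,0.02],[0.045,0.045,0.04],[0.08,0.08,0.05],[0.115,0.115,0.05],[0.15,0.15,0.05],[0.185,0.185,0.05],[0.22,0.22,0.05],[0.255,0.255,0.05],[0.29,0.29,0.05],[0.32,0.32,0.05],[0.34,0.345,0.05],[0.345,0.354,0.05]], angular=[[0,0,-0.01],[0,0,-0.03],[0,0,-0.05],[0,0,-0.07],[0,0,-0.09],[0,0,-0.11],[0,0,-0.13],[0,0,-0.15],[0,0,-0.17],[0,0,-0.19],[0,0,-0.2],[0,0,-0.207]], grip=[0,0,0,0,0,0,0,0,0,0,0,0], newtons=40)

```text
time: 1.15
tool_pos: [0.4881, -0.2131, 0.3032]
orientation: [0.999, 0.033, -0.0, -0.0]
ft_force: [0.7, -0.5, 0.4]
finger_gap: 0.995
```

```bash
cat > shot.py <<'E'
import sys,pickle
from h import *
from rig import env
n=sys.argv[1]
for c in sys.argv[2:] or ['wrist']:
    p=env.camera_params(c);im=env.grab_frame(c);pickle.dump(p,open(f'pics/{n}_{c}.pkl','wb'));cv2.imwrite(f'pics/{n}_{c}.png',im[:,:,::-1])
s=env.get_state();print(s['time'],s['tool_pos'].round(4),R.from_quat(s['orientation']).as_matrix()[:,0].round(3),s['ft_force'].round(2),s['finger_gap'])
E
python3 shot.py a
```

```text
1.2 [ 0.4931 -0.2055  0.3027] [0.997 0.074 0.002] [ 6.9  12.76 -0.66] 1.0003134677285732
```

View pics/a_wrist.png

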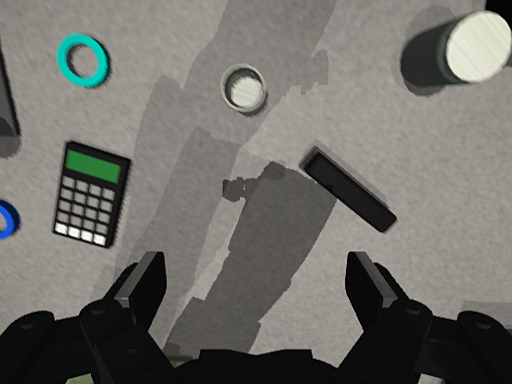

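Tin mouth at about (244,89), all clear around it. Now over to the lids.

Call:
servo_tool(dp=[[0,0.02,0.01],[0,0.055,0.025],[-0.01,0.09,0.03],[-0.01,0.13,0.03],[-0.02,0.17,0.03],[-0.02,0.21,0.03],[-0.02,0.25,0.03],[-0.02,0.285,0.03],[-0.02,0.315,0.03],[-0.02,0.335,0.03],[-0.02,0.345,0.03],[-0.02,0.345,0.03]], angular=[[0,0,0],[0,0,0],[0,0,0],[0,0,0],[0,0,0],[0,0,0],[0,0,0],[0,0,0],[0,0,0],[0,0,0],[0,0,0],[0,0,0]], grip=[0,0,0,0,0,0,0,0,0,0,0,0])

```text
time: 2.2
tool_pos: [0.4667, 0.1319, 0.333]
orientation: [0.999, 0.034, -0.0, -0.0]
ft_force: [0.3, -0.0, -1.1]
finger_gap: 0.997
```

Call:
servo_tool(dp=[[0,0,0],[0,0,0]], angular=[[0,0,0],[0,0,0]], grip=[0,0])

```text
time: 2.37
tool_pos: [0.4671, 0.1287, 0.3333]
orientation: [0.999, 0.032, -0.0, 0.0]
ft_force: [-0.4, 0.4, -0.4]
finger_gap: 0.996
```

```bash
python3 shot.py b; python3 -c "
from h import *
crop('pics/b_wrist.png','pics/b_c.png',170,60,200,150,4)"
```

```text
2.4167 [0.4671 0.1288 0.3333] [0.998 0.064 0.   ] [-0.46 -0.23  0.6 ] 1.003579053956537
```

View pics/b_wrist.png

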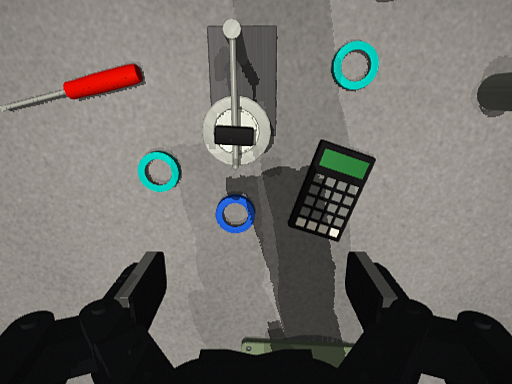

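View pics/b_c.png

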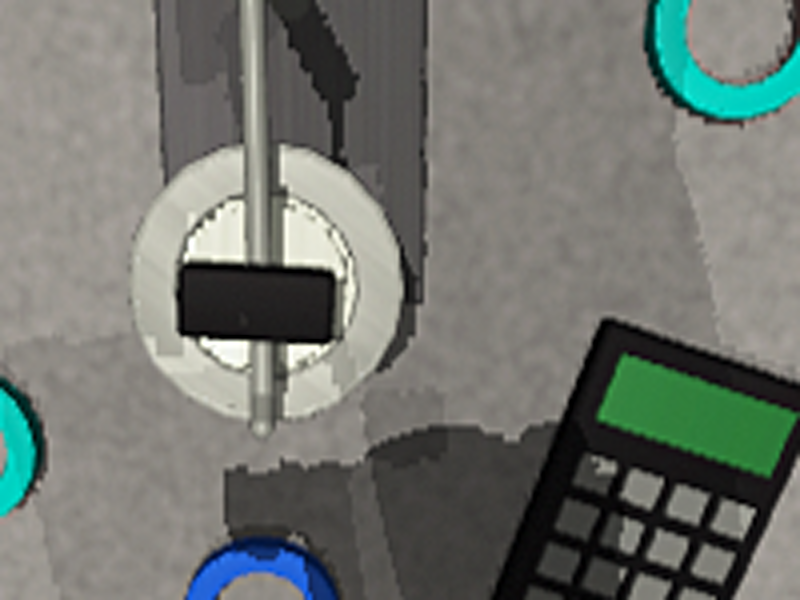

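The block is centred at about (234,136) in the wrist view, the post top at (232,28) and the rod tip at (235,166). The jaws are already aligned with the rod. Next I take a second view from nearer.

Call:
servo_tool(dp=[[0.015,0.005,0],[0.035,0.012,-0.005],[0.045,0.016,-0.02],[0.048,0.016,-0.03],[0.048,0.016,-0.03],[0.048,0.016,-0.03]], angular=[[0,0,0],[0,0,0],[0,0,0],[0,0,0],[0,0,0],[0,0,0]], grip=[0,0,0.2,0.2,0.2,0.2])

```text
time: 2.92
tool_pos: [0.5145, 0.1452, 0.3032]
orientation: [0.999, 0.032, -0.0, 0.0]
ft_force: [-0.2, 0.2, -0.2]
finger_gap: 0.8
```

```bash
python3 shot.py c; python3 -c "
from h import *
crop('pics/c_wrist.png','pics/c_c.png',160,120,200,150,4)"
```

```text
2.9667 [0.5146 0.1454 0.3038] [0.998 0.065 0.   ] [-0.24  0.34  0.15] 0.8039551726828849
```

View pics/c_wrist.png

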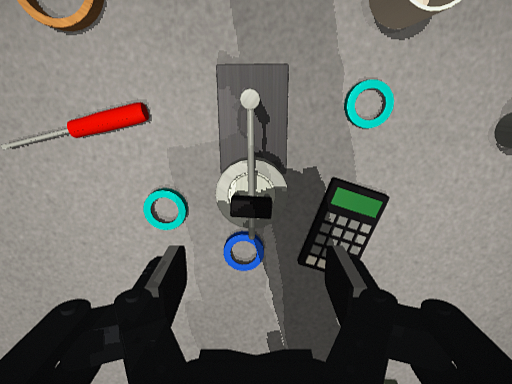

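View pics/c_c.png

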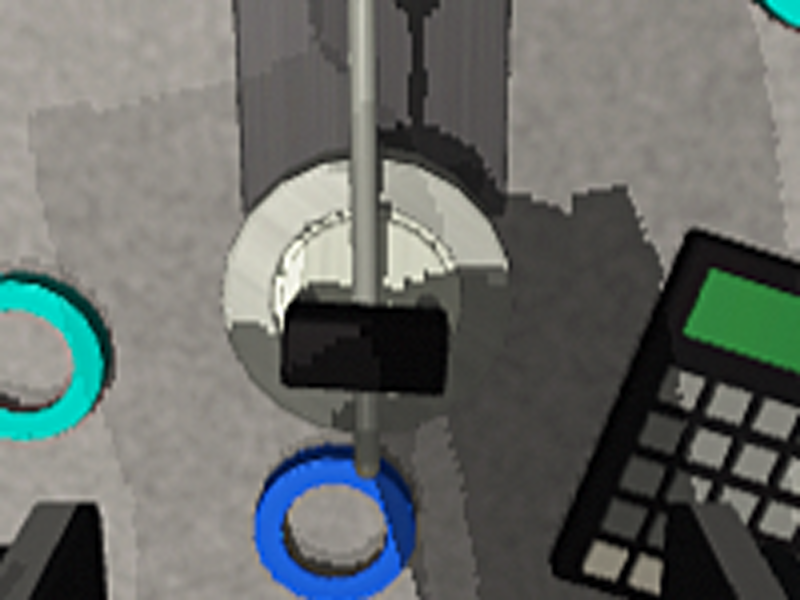

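```bash
python3 - <<'E'
from h import *
import pickle
L=lambda n:pickle.load(open(f'pics/{n}_wrist.pkl','rb'))
b,c=L('b'),L('c')
f=lambda o,q:((q[0]+.5)/4-.5+o[0],(q[1]+.5)/4-.5+o[1])
B=lambda *q:f((170,60),q);C=lambda *q:f((160,120),q)
l=tri([(b,B(180,334)),(c,C(283,386))]);r=tri([(b,B(333,343)),(c,C(441,395))])
print(l,r,np.linalg.norm(l[0]-r[0]))
tip=tri([(b,B(261,428)),(c,C(368,472))]);print('tip',tip)
post=tri([(b,(232,28)),(c,(250,99))]);print('post',post)
d=post[0]-tip[0];print('stand yaw',np.arctan2(d[1],d[0]),np.hypot(*d[:2]))
# outer lid ring centre
print('lid ring', atz(b,B(268,280),.1815),atz(c,C(366,297),.1815))
for z in(.2145,):
  for p,Q in((b,[B(180,334),B(333,343),B(180,265),B(335,268)]),(c,[C(283,386),C(441,395),C(286,303),C(447,308)])):
    print([atz(p,q,z).round(4)[:2] for q in Q])
E
```

```text
(array([0.50795601, 0.16313916, 0.21304347]), [np.float64(0.00010375440015456582), np.float64(0.00010375440015462226)]) (array([0.50787441, 0.13405008, 0.21236697]), [np.float64(0.0004856279903784083), np.float64(0.0004856279903784793)]) 0.02909706267217531
tip (array([0.4894876 , 0.1468628 , 0.20819078]), [np.float64(9.745368984736703e-05), np.float64(9.74536898473646e-05)])
post (array([0.58966902, 0.1537916 , 0.20408837]), [np.float64(0.00017077957987368935), np.float64(0.00017077957987376863)])
stand yaw 0.06905257232736983 0.10042074015965713
lid ring [0.51592407 0.14826095 0.1815    ] [0.51575715 0.14905136 0.1815    ]
[array([0.5082, 0.1629]), array([0.5083, 0.1336]), array([0.5211, 0.1632]), array([0.5224, 0.1341])]
[array([0.5085, 0.1632]), array([0.5086, 0.1347]), array([0.5242, 0.1632]), array([0.5251, 0.1349])]
```

Call:
servo_tool(dp=[[0.001,0.003,-0.02],[0.001,0.003,-0.045],[0.001,0.003,-0.065],[0.001,0.003,-0.08],[0.001,0.003,-0.088],[0.001,0.003,-0.092],[0.001,0.003,-0.093],[0.001,0.003,-0.093]], angular=[[0,0,-0.02],[0,0,-0.04],[0,0,-0.05],[0,0,-0.05],[0,0,-0.05],[0,0,-0.05],[0,0,-0.05],[0,0,-0.05]], grip=[0.2,0.2,0.3,0.4,0.4,0.4,0.4,0.4])

```text
time: 3.63
tool_pos: [0.5161, 0.1491, 0.2111]
orientation: [1.0, 0.008, 0.0, -0.0]
ft_force: [-0.4, -0.0, -0.2]
finger_gap: 0.602
```

```bash
python3 shot.py d wrist scene; python3 -c "
from h import *
crop('pics/d_wrist.png','pics/d_c.png',130,150,250,180,3);crop('pics/d_scene.png','pics/d_s.png',225,100,100,75,6)"
```

```text
3.7333 [0.5162 0.1491 0.2111] [1.    0.016 0.001] [-0.73  0.13  0.07] 0.6005243485508429
```

View pics/d_c.png

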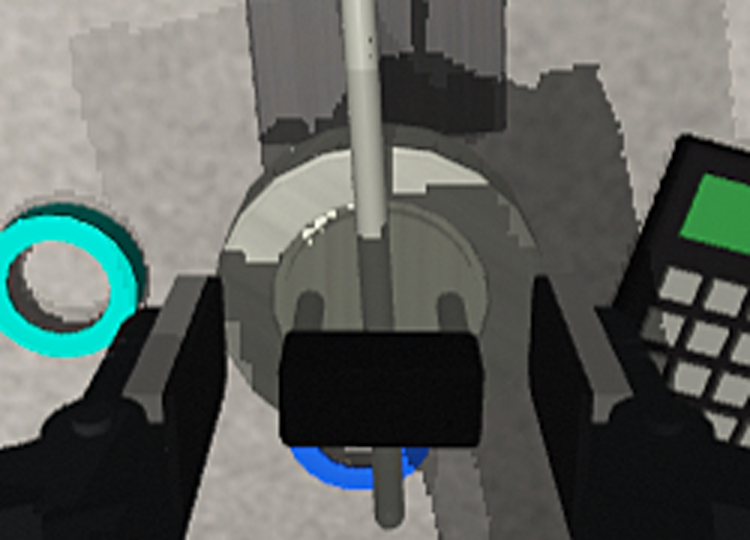

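View pics/d_s.png

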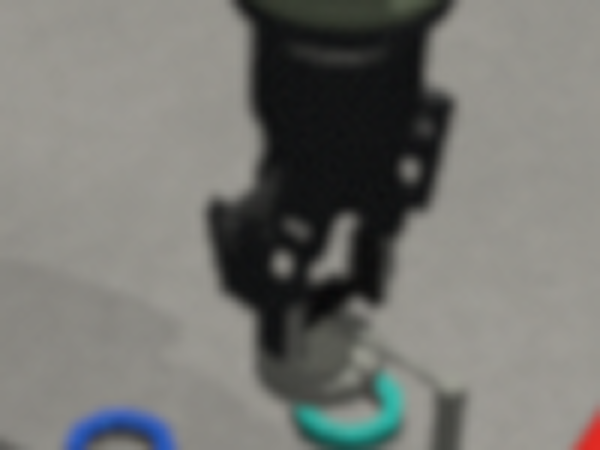

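In the crop the block spans x 280–482, and the pads at about 222 and 532 straddle it evenly with square ends. Closing.

Call:
servo_tool(dp=[[0,0,0],[0,0,0],[0,0,0],[0,0,0],[0,0,0],[0,0,0]], angular=[[0,0,0],[0,0,0],[0,0,0],[0,0,0],[0,0,0],[0,0,0]], grip=[0.6,0.75,0.9,1,1,1], newtons=50)

```text
time: 4.23
tool_pos: [0.5162, 0.1493, 0.2108]
orientation: [1.0, 0.008, 0.001, -0.0]
ft_force: [-0.5, -0.2, 6.2]
finger_gap: 0.341
```

```bash
python3 shot.py e wrist; python3 -c "
from h import *
crop('pics/e_wrist.png','pics/e_c.png',130,150,250,180,3)"
```

```text
4.2833 [0.5162 0.1493 0.2108] [1.    0.016 0.001] [-0.2   0.63  6.17] 0.33541634782763396
```

View pics/e_c.png

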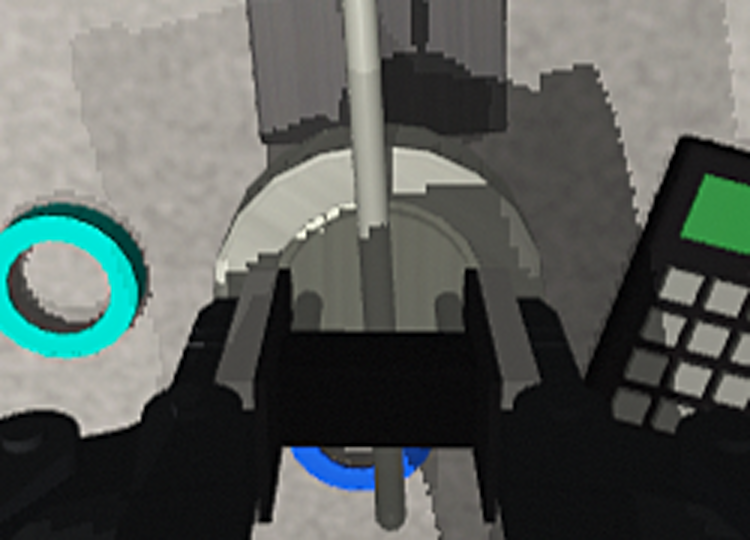

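Gripped at a gap of 0.335, about 28.5 mm. Lifting 10 mm first.

Call:
servo_tool(dp=[[0,0,0.002],[0,0,0.004],[0,0,0.006],[0,0,0.008],[0,0,0.01],[0,0,0.01],[0,0,0.01]], angular=[[0,0,0],[0,0,0],[0,0,0],[0,0,0],[0,0,0],[0,0,0],[0,0,0]], grip=[1,1,1,1,1,1,1])

```text
time: 4.87
tool_pos: [0.5159, 0.1491, 0.2203]
orientation: [1.0, 0.008, 0.0, -0.0]
ft_force: [0.9, -0.2, -3.3]
finger_gap: 0.334
```

```bash
python3 shot.py f wrist; python3 -c "
from h import *
crop('pics/f_wrist.png','pics/f_c.png',130,150,250,180,3)"
```

```text
4.9167 [0.5159 0.1491 0.2202] [ 1.     0.016 -0.   ] [ 0.39 -0.45 -3.72] 0.33746494794414333
```

View pics/f_c.png

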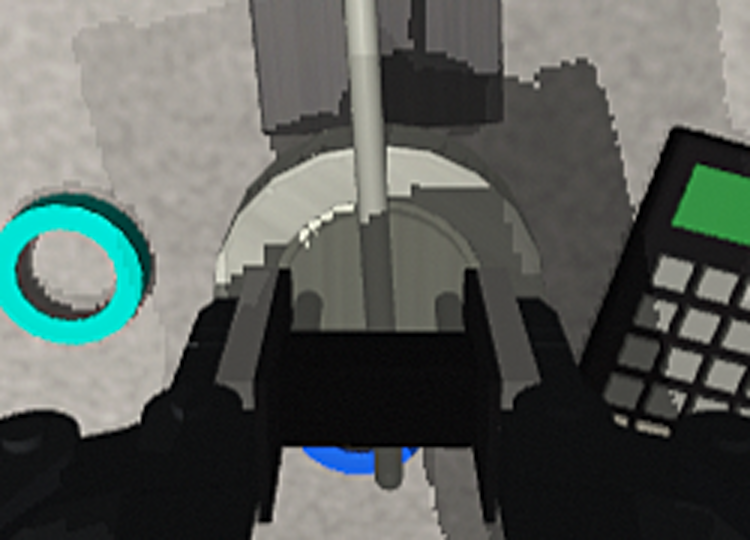

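The lids moved up with the gripper and the rod now sits lower in the opening; the force is about 3 N down, the lids' weight. Next, along the stand's −x.

Call:
servo_tool(dp=[[-0.003,0,0],[-0.008,-0.001,0],[-0.016,-0.001,0],[-0.025,-0.002,0],[-0.034,-0.002,0],[-0.043,-0.003,0],[-0.052,-0.004,0],[-0.061,-0.004,0],[-0.07,-0.005,0],[-0.078,-0.005,0],[-0.084,-0.006,0.002],[-0.09,-0.006,0.01]], angular=[[0,0,0],[0,0,0],[0,0,0],[0,0,0],[0,0,0],[0,0,0],[0,0,0],[0,0,0],[0,0,0],[0,0,0],[0,0,0],[0,0,0]], grip=[1,1,1,1,1,1,1,1,1,1,1,1])

```text
time: 5.92
tool_pos: [0.425, 0.1429, 0.23]
orientation: [1.0, 0.008, -0.001, 0.0]
ft_force: [0.1, -0.3, -3.2]
finger_gap: 0.337
```

Call:
servo_tool(dp=[[0,0,0.01],[0,0,0.02],[0,0,0.02],[0,0,0.02]], angular=[[0,0,0],[0,0,0],[0,0,0],[0,0,0]], grip=[1,1,1,1])

```text
time: 6.25
tool_pos: [0.426, 0.1432, 0.2507]
orientation: [1.0, 0.008, 0.001, -0.0]
ft_force: [0.1, 0.2, -2.7]
finger_gap: 0.333
```

```bash
python3 shot.py g wrist scene; python3 -c "
from h import *
crop('pics/g_scene.png','pics/g_s.png',190,90,130,97,6)"
```

```text
6.35 [0.4258 0.1431 0.25  ] [ 1.     0.016 -0.   ] [-0.08 -0.85 -3.31] 0.3406577813013027
```

View pics/g_wrist.png

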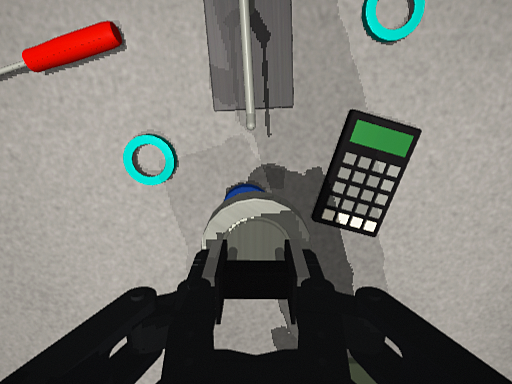

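View pics/g_s.png

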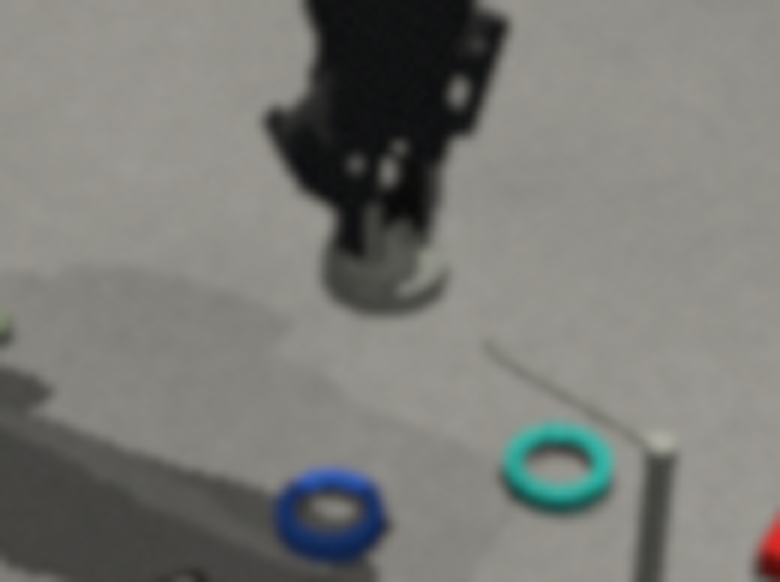

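The lids are free of the hook and nested. Carrying them toward the tin, stopping short for a look.

Call:
servo_tool(dp=[[0.003,-0.008,0],[0.008,-0.03,0],[0.015,-0.06,0],[0.022,-0.098,0],[0.03,-0.136,0],[0.038,-0.174,0],[0.046,-0.212,0],[0.054,-0.25,0],[0.062,-0.285,0],[0.068,-0.312,0],[0.073,-0.33,0],[0.075,-0.34,0]], angular=[[0,0,0],[0,0,0],[0,0,0],[0,0,0],[0,0,0],[0,0,0],[0,0,0],[0,0,0],[0,0,0],[0,0,0],[0,0,0],[0,0,0]], grip=[1,1,1,1,1,1,1,1,1,1,1,1])

```text
time: 7.35
tool_pos: [0.5005, -0.2002, 0.2496]
orientation: [1.0, 0.006, -0.0, 0.0]
ft_force: [-0.2, 0.1, -2.5]
finger_gap: 0.343
```

Call:
servo_tool(dp=[[0,0,0],[0,0,0],[0,0,0]], angular=[[0,0,0],[0,0,0],[0,0,0]], grip=[1,1,1])

```text
time: 7.6
tool_pos: [0.5008, -0.1958, 0.2501]
orientation: [1.0, 0.009, -0.0, -0.0]
ft_force: [-0.4, 0.1, -2.5]
finger_gap: 0.342
```

```bash
python3 shot.py i wrist; python3 -c "
from h import *
crop('pics/i_wrist.png','pics/i_c.png',170,60,200,150,4)"
```

```text
7.65 [ 0.5009 -0.1957  0.2503] [ 1.     0.017 -0.   ] [-0.74 -1.01 -2.83] 0.33713658824460313
```

View pics/i_wrist.png

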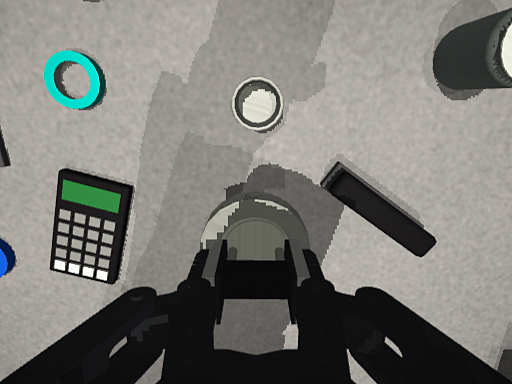

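View pics/i_c.png

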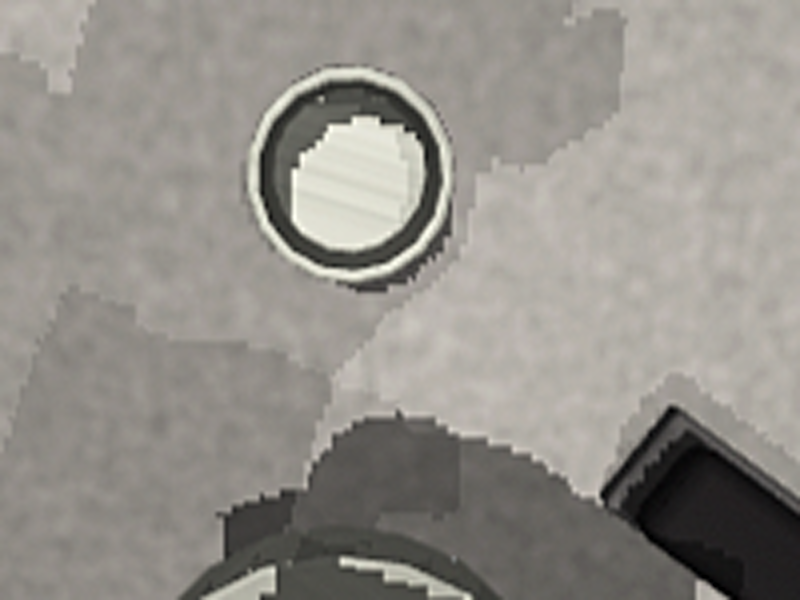

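```bash
python3 - <<'E'
from h import *
import pickle
L=lambda n:pickle.load(open(f'pics/{n}_wrist.pkl','rb'))
i=L('i');t=tri([(L('i'),(257.4,103.3)),(L('a'),(244.2,89))]);print(t)
for z in (.072,.075,.078):print(atz(i,(257.4,103.3),z))
print(np.linalg.norm(atz(i,(231.9,103.3),.075)-atz(i,(283,103.3),.075)))
E
```

```text
(array([ 0.57179417, -0.19579541,  0.07734443]), [np.float64(0.00024209190942971274), np.float64(0.0002420919094298043)])
[ 0.57184915 -0.19599633  0.072     ]
[ 0.57191605 -0.19597795  0.075     ]
[ 0.57198294 -0.19595957  0.078     ]
0.0464791057808828
```

Call:
servo_tool(dp=[[0.008,0,-0.005],[0.022,0,-0.018],[0.038,0,-0.034],[0.052,0,-0.05],[0.062,0,-0.066],[0.068,0,-0.082],[0.071,0,-0.096],[0.072,0,-0.105],[0.072,0,-0.11],[0.072,0,-0.11],[0.072,0,-0.11],[0.072,0,-0.11]], angular=[[0,0,0],[0,0,0],[0,0,0],[0,0,0],[0,0,0],[0,0,0],[0,0,0],[0,0,0],[0,0,0],[0,0,0],[0,0,0],[0,0,0]], grip=[1,1,1,1,1,1,1,1,1,1,1,1])

```text
time: 8.65
tool_pos: [0.5731, -0.1971, 0.1411]
orientation: [1.0, 0.008, 0.001, 0.0]
ft_force: [-1.3, -0.2, -3.0]
finger_gap: 0.34
```

```bash
python3 shot.py j wrist top scene; python3 -c "
from h import *
crop('pics/j_scene.png','pics/j_s.png',140,190,130,97,6)
crop('pics/j_wrist.png','pics/j_c.png',150,130,220,160,3)"
```

```text
8.8 [ 0.5731 -0.197   0.1409] [1.    0.016 0.001] [ 0.21 -1.4  -2.92] 0.3389693845439579
```

View pics/j_c.png

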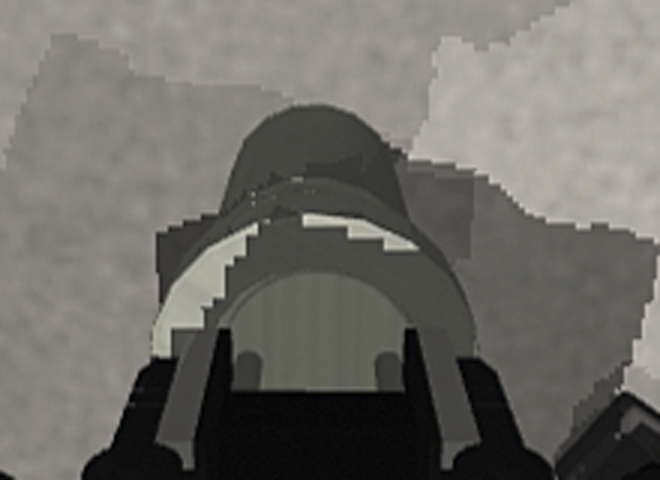

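View pics/j_s.png

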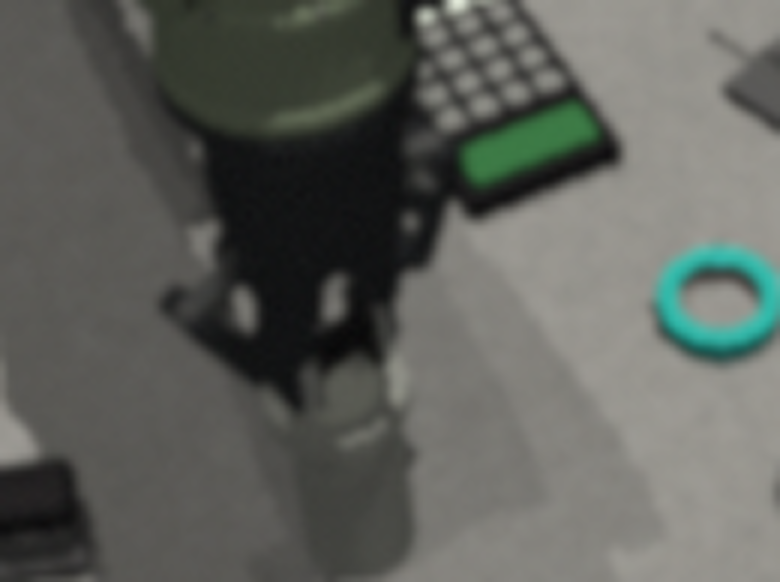

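Lids sit above the tin, with the tin body in line beneath. I correct y by +1 mm and lower slowly.

Call:
servo_tool(dp=[[0,0.001,0],[0,0.0015,-0.004],[0,0.0015,-0.008],[0,0.0015,-0.012],[0,0.0015,-0.015],[0,0.0015,-0.018],[0,0.0015,-0.02],[0,0.0015,-0.022],[0,0.0015,-0.022]], angular=[[0,0,0],[0,0,0],[0,0,0],[0,0,0],[0,0,0],[0,0,0],[0,0,0],[0,0,0],[0,0,0]], grip=[1,1,1,1,1,1,1,1,1])

```text
time: 9.55
tool_pos: [0.5728, -0.1954, 0.1179]
orientation: [1.0, 0.008, -0.0, -0.0]
ft_force: [0.3, 0.3, -2.8]
finger_gap: 0.338
```

Call:
servo_tool(dp=[[0,0,-0.001],[0,0,-0.002],[0,0,-0.003],[0,0,-0.004],[0,0,-0.005],[0,0,-0.005]], angular=[[0,0,0],[0,0,0],[0,0,0],[0,0,0],[0,0,0],[0,0,0]], grip=[1,1,1,1,1,1])

```text
time: 10.05
tool_pos: [0.5729, -0.1954, 0.1131]
orientation: [1.0, 0.008, -0.0, -0.0]
ft_force: [0.2, -0.6, -2.8]
finger_gap: 0.334
```

Call:
servo_tool(dp=[[0,0,-0.001],[0,0,-0.001],[0,0,-0.001]], angular=[[0,0,0],[0,0,0],[0,0,0]], grip=[1,1,1])

```text
time: 10.3
tool_pos: [0.5729, -0.1954, 0.1122]
orientation: [1.0, 0.008, -0.0, -0.0]
ft_force: [-0.1, 0.6, -3.4]
finger_gap: 0.338
```

Call:
servo_tool(dp=[[0,0,-0.0005],[0,0,-0.001],[0,0,-0.001],[0,0,-0.001]], angular=[[0,0,0],[0,0,0],[0,0,0],[0,0,0]], grip=[1,1,1,1])

```text
time: 10.63
tool_pos: [0.5729, -0.1954, 0.1113]
orientation: [1.0, 0.008, -0.0, -0.0]
ft_force: [0.0, 0.8, -2.8]
finger_gap: 0.337
```

Call:
servo_tool(dp=[[0,0,-0.0005],[0,0,-0.001],[0,0,-0.001],[0,0,-0.001]], angular=[[0,0,0],[0,0,0],[0,0,0],[0,0,0]], grip=[1,1,1,1])

```text
time: 10.97
tool_pos: [0.573, -0.1955, 0.1106]
orientation: [1.0, 0.008, 0.0, 0.0]
ft_force: [-0.8, 0.8, 5.3]
finger_gap: 0.335
```

Contact (8 N) at TCP z 0.1106, matching the predicted seat height of 0.110. Opening the fingers.

Call:
servo_tool(dp=[[0,0,0.0004],[0,0,0.0004],[0,0,0.0004],[0,0,0.0004],[0,0,0.0004],[0,0,0.0004]], angular=[[0,0,0],[0,0,0],[0,0,0],[0,0,0],[0,0,0],[0,0,0]], grip=[0.65,0.6,0.5,0.5,0.5,0.5])

```text
time: 11.47
tool_pos: [0.5729, -0.1954, 0.1107]
orientation: [1.0, 0.008, 0.0, -0.0]
ft_force: [0.1, -0.5, -0.8]
finger_gap: 0.502
```

```bash
python3 shot.py k wrist; python3 -c "
from h import *
crop('pics/k_wrist.png','pics/k_c.png',130,150,250,180,3)"
```

```text
11.5167 [ 0.5729 -0.1954  0.1107] [1.    0.016 0.   ] [-0.77 -0.49  1.  ] 0.5029147942486205
```

View pics/k_c.png

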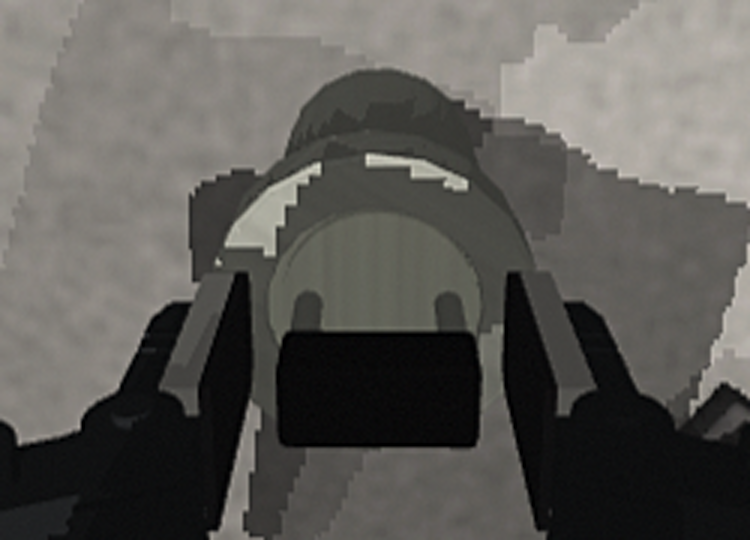

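The handle is free between the pads (block at crop x 280–480), and the lids sit level. Before opening wide and going down, I check the stapler's clearance.

```bash
python3 - <<'E'
from h import *
import pickle
i=pickle.load(open('pics/i_wrist.pkl','rb'));k=pickle.load(open('pics/k_wrist.pkl','rb'))
for q in((338,163),(322,183),(436,240),(420,255)):print(atz(i,q,.05))
print(proj(i,[[.5729,-.1954-.057,.06],[.5729+.02,-.1954-.057,.06],[.5729-.02,-.1954-.057,.06]]))
# lid ring/handle centre check after seating: block lower edge corners at top z .114
f=lambda x,y:((x+.5)/3-.5+130,(y+.5)/3-.5+150)
print(atz(k,f(281,445),.114),atz(k,f(478,445),.114))
E
```

```text
[ 0.51286678 -0.28146157  0.05      ]
[ 0.49093771 -0.26650792  0.05      ]
[ 0.42622811 -0.40095338  0.05      ]
[ 0.40698624 -0.38622201  0.05      ]
[[316.37417695 102.86139436]
 [317.99804028  80.58048819]
 [314.81553651 124.24738211]]
[ 0.56591523 -0.18107436  0.114     ] [ 0.5663428  -0.20986654  0.114     ]
```

Call:
servo_tool(dp=[[0,0,0.004],[0,0,0.004],[0,0,0.004],[0,0,0.004],[0,0,0],[0,0,-0.008],[0,0,-0.016],[0,0,-0.024],[0,0,-0.03],[0,0,-0.034],[0,0,-0.036],[0,0,-0.036]], angular=[[0,0,0],[0,0,0],[0,0,0],[0,0,0],[0,0,0],[0,0,0],[0,0,0],[0,0,0],[0,0,0],[0,0,0],[0,0,0],[0,0,0]], grip=[0.2,0,0,0,0,0,0,0,0,0,0,0])

```text
time: 12.52
tool_pos: [0.5728, -0.1953, 0.0742]
orientation: [1.0, 0.008, -0.0, -0.0]
ft_force: [0.0, -0.1, 0.2]
finger_gap: 1.004
```

```bash
python3 shot.py l wrist scene; python3 -c "
from h import *
crop('pics/l_scene.png','pics/l_s.png',140,190,130,97,6)
crop('pics/l_wrist.png','pics/l_c.png',110,130,290,200,2.7)"
```

```text
12.6167 [ 0.573  -0.1955  0.0749] [1.    0.016 0.   ] [0.68 0.39 0.12] 1.0013960697221278
```

View pics/l_c.png

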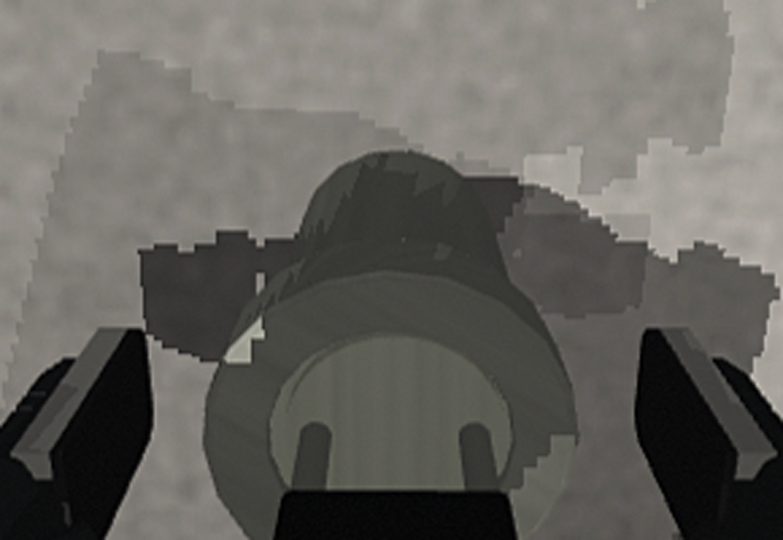

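View pics/l_s.png

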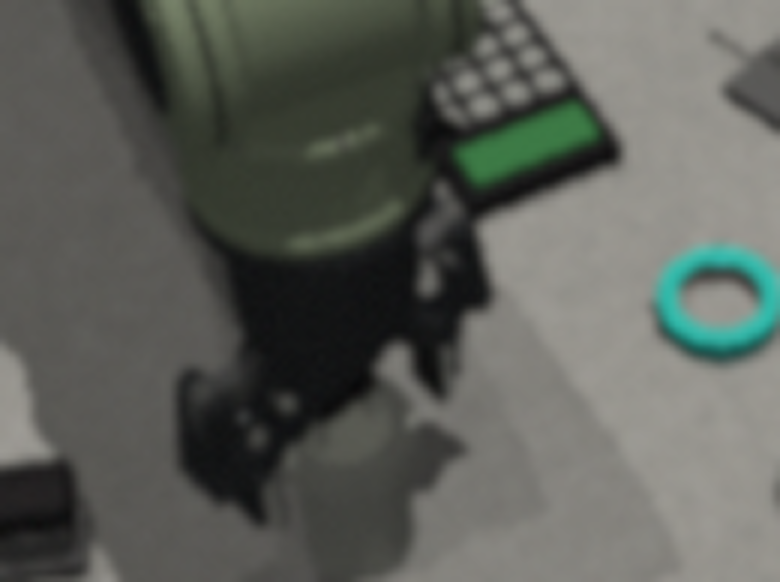

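The pads straddle the outer rim evenly (tips at crop x 150 and 640, rim 205–578). The tips come to about z 0.06 when closed on the rim, which spans 0.067–0.081. Going 2.5 mm lower and closing.

Call:
servo_tool(dp=[[0,0,-0.0015],[0,0,-0.0025],[0,0,-0.0025],[0,0,-0.0025],[0,0,-0.0025],[0,0,-0.0025],[0,0,-0.0025],[0,0,-0.0025],[0,0,-0.0025],[0,0,-0.0025]], angular=[[0,0,0],[0,0,0],[0,0,0],[0,0,0],[0,0,0],[0,0,0],[0,0,0],[0,0,0],[0,0,0],[0,0,0]], grip=[0,0.08,0.15,0.2,0.24,0.28,0.32,0.36,0.4,0.4], newtons=40)

```text
time: 13.45
tool_pos: [0.573, -0.1953, 0.0726]
orientation: [1.0, 0.008, 0.0, -0.0]
ft_force: [-2.0, 1.4, 8.7]
finger_gap: 0.698
```

```bash
python3 shot.py m wrist; python3 -c "
from h import *
crop('pics/m_wrist.png','pics/m_c.png',110,130,290,200,2.7)"
```

```text
13.5 [ 0.573  -0.1954  0.0726] [1.    0.016 0.   ] [-1.97  0.92  7.92] 0.6956625004666656
```

View pics/m_c.png

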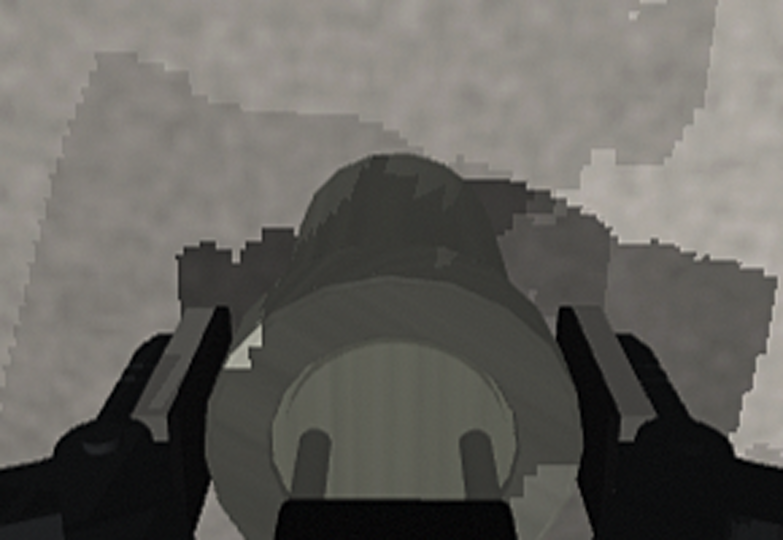

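Gripped on the rim at a gap of 0.696, about 59 mm. Lifting straight up.

Call:
servo_tool(dp=[[0,0,0],[0,0,0.001],[0,0,0.003],[0,0,0.006],[0,0,0.01],[0,0,0.015],[0,0,0.02],[0,0,0.026],[0,0,0.032],[0,0,0.038],[0,0,0.043],[0,0,0.046]], angular=[[0,0,0],[0,0,0],[0,0,0],[0,0,0],[0,0,0],[0,0,0],[0,0,0],[0,0,0],[0,0,0],[0,0,0],[0,0,0],[0,0,0]], grip=[1,1,1,1,1,1,1,1,1,1,1,1])

```text
time: 14.5
tool_pos: [0.5731, -0.1955, 0.119]
orientation: [1.0, 0.008, 0.0, 0.0]
ft_force: [1.0, 0.1, -1.1]
finger_gap: 0.692
```

Call:
servo_tool(dp=[[0,0,0.004],[0,0,0.01],[0,0,0.018],[0,0,0.027],[0,0,0.035],[0,0,0.042],[0,0,0.047],[0,0,0.05],[0,0,0.05],[0,0,0.05],[0,0,0.05],[0,0,0.05]], angular=[[0,0,0],[0,0,0],[0,0,0],[0,0,0],[0,0,0],[0,0,0],[0,0,0],[0,0,0],[0,0,0],[0,0,0],[0,0,0],[0,0,0]], grip=[1,1,1,1,1,1,1,1,1,1,1,1])

```text
time: 15.5
tool_pos: [0.5728, -0.1954, 0.1678]
orientation: [1.0, 0.008, -0.0, -0.0]
ft_force: [0.6, -0.0, -1.1]
finger_gap: 0.695
```

```bash
python3 shot.py n wrist scene top; python3 -c "
from h import *
crop('pics/n_scene.png','pics/n_s.png',140,190,130,97,6)"
```

```text
15.65 [ 0.5729 -0.1954  0.168 ] [ 1.     0.016 -0.   ] [-1.1  -0.17 -1.71] 0.6932987758925245
```

View pics/n_wrist.png

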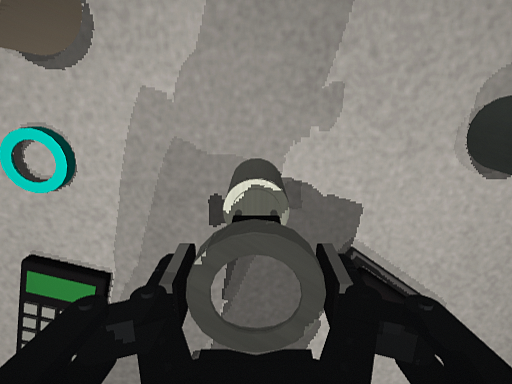

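View pics/n_s.png

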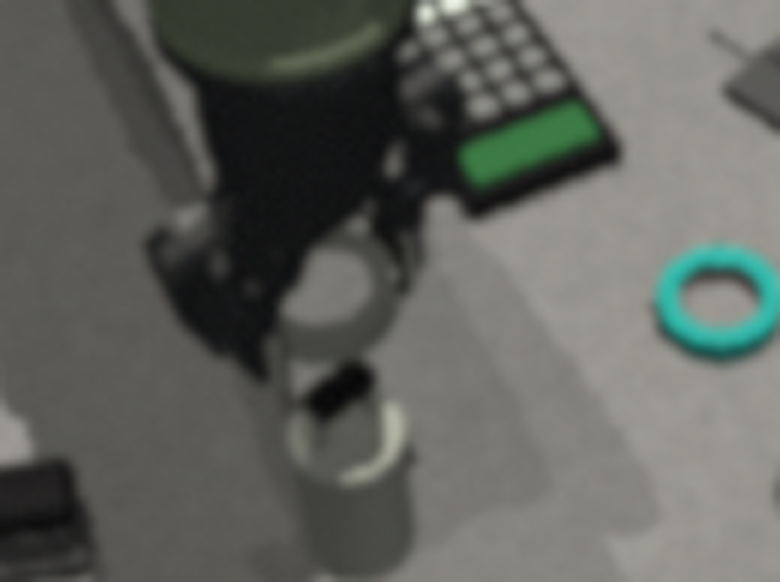

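View pics/n_top.png

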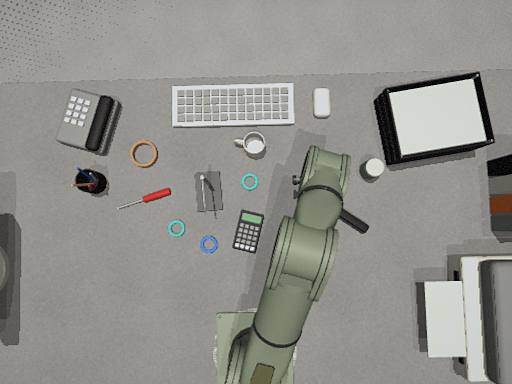

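The outer lid is up, and the inner lid and handle stay on the tin. I check the lid's tilt in an enlarged crop.

```bash
python3 -c "
from h import *
crop('pics/n_wrist.png','pics/n_c.png',160,150,190,140,4)
crop('pics/n_wrist.png','pics/n_c2.png',160,220,190,140,4)"
```

```text
(no output)
```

View pics/n_c.png

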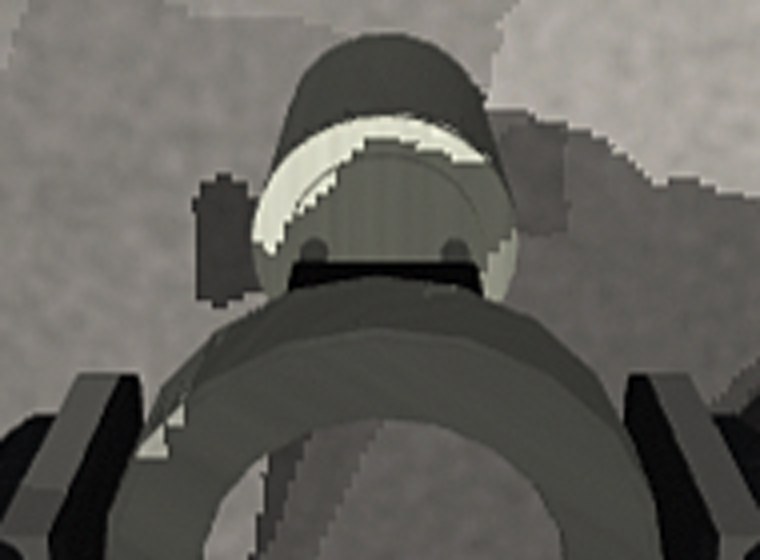

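View pics/n_c2.png

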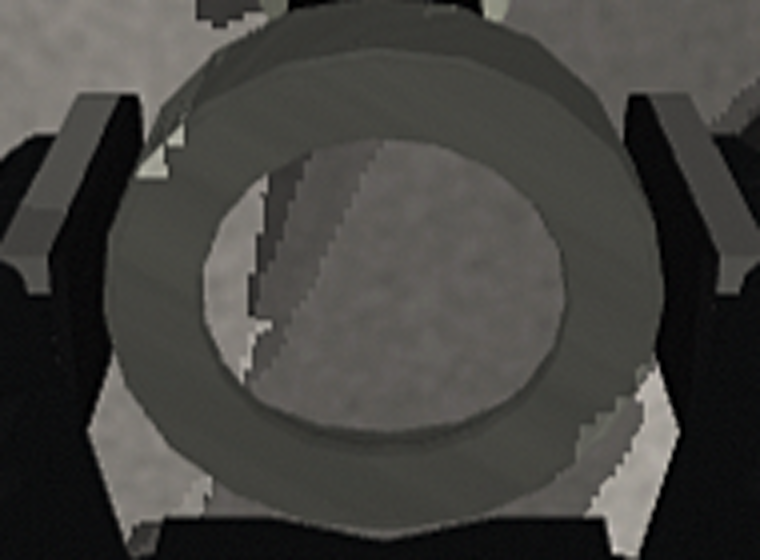

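```bash
python3 - <<'E'
from h import *
import pickle
from scipy.optimize import least_squares
n=pickle.load(open('pics/n_wrist.pkl','rb'))
a=np.linspace(0,2*np.pi,720,endpoint=False)
f=lambda v,o:(v+.5)/4-.5+o
obs=np.array([f(105,160),f(663,160),f(48,220),f(535,220),f(203,160),f(567,160),f(138,220),f(432,220)])
def ext(r,P):
    C=np.c_[r*np.cos(a),r*np.sin(a),0*a];q=proj(n,R.from_rotvec([P[4],P[3],0]).apply(C)+P[:3]);return [q[:,0].min(),q[:,0].max(),q[:,1].min(),q[:,1].max()]
F=lambda P:np.r_[np.array(ext(.030,P)+ext(.0195,P))-obs,P[4]*20]
s=least_squares(F,[.573,-.195,.175,0,0]);print(s.x,s.fun.round(2))
E
```

```text
[ 0.56866331 -0.19520961  0.17244026  0.00374553  0.00421775] [ 0.24 -0.03 -0.9  -3.03  0.2  -0.42 -0.04  4.01  0.08]
```

```bash
python3 - <<'E'
from h import *
import pickle
n=pickle.load(open('pics/n_wrist.pkl','rb'));a=np.linspace(0,2*np.pi,360)
f=lambda v,o:(v+.5)/4-.5+o
print('seen',f(252,160),f(517,160),'top',f(114,150),'tin base top',f(33,150))
for z in(.075,.078,.081,.084):
  q=proj(n,np.c_[.5725+.024*np.cos(a),-.1955+.024*np.sin(a),z+0*a]);print(z,q[:,0].min(),q[:,0].max(),q[:,1].min())
q=proj(n,np.c_[.572+.024*np.cos(a),-.1957+.024*np.sin(a),0*a]);print('base',q[:,1].min())
E
```

```text
seen 222.625 288.875 top 178.125 tin base top 157.875
0.075 223.06418272519903 289.12657399472204 176.22908306873
0.078 222.64990989544634 289.55990135258946 177.29726898223998
0.081 222.22486928891905 290.004493545324 178.39414526118534
0.084 221.78863556389865 290.4607956208767 179.5208835300508
base 156.90081308318406
```

The flange outline matches the seated height (0.078), the tin base is where it was, and the outer lid is level. Handing in.

```bash
python3 -c "
from rig import env
print(env.job_done()); s=env.get_state(); print(s['time'],s['tool_pos'],s['finger_gap'],s['ft_force'])"
```

```text
the job is handed in; nothing more can be done
None
the job is handed in; nothing more can be done
```

I lifted both lids off the hook by the inner handle, lowered them onto the tin and let go. I then took the outer lid by its rim, lifted it off alone, and handed in at about 15.7 s while still holding it up. The rig gives no verdict, so these are my own last checks:

- **Seating:** contact came at tool height 0.1106 m against a predicted 0.110 m. After the lift, the inner lid's outline in the wrist view agreed with the seated position to about a pixel.
- **Tin:** the tin's base lay within about a pixel of its original place.
- **Outer lid:** it was held with a finger gap of 0.693 (about 59 mm), level to about 0.004 rad by a model fit. Its lower edge was about 0.16 m up, clear of the handle top at about 0.114 m.
- **Doubtful points:** the tilt fit was 3–4 px off at the near edges, about the size of my error in reading those edges off the picture. I judged the bystanders only by eye, in the last top view, where they look unmoved; the stapler was partly hidden by the arm.

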